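# Lay out the cutting dies on their pads

### The arm

A 6-joint arm with a two-finger parallel gripper is mounted at the origin on the work surface. World frame = base frame: x ahead of the robot, y to its left, z up, the work surface at z = 0. Lengths are in m, angles in rad, forces in N, time in s.
With the tool pointing down it reaches from about 0.35 to 0.775 m from the base axis. Payload 7.3 kg.
Tool frame: the origin (TCP) lies on the centre line of the jaws, within the pads' length; the fingertips stand 17 mm ahead of it and the grasp point (between the pads) lies 2 mm behind it (robot.tip_extent is the distance from the TCP to the fingertips, in m); z points along the fingers, y is the line along which they close (so a half turn about z gives the same grasp; the last joint's range is limited). The gripper opens to 92 mm and grips with 3 to 60 N. Pads are 19 mm wide; open, the fingers measure 130 mm over their backs; the gripper's body (75 mm by 190 mm) begins 47 mm behind the grasp point.
Start: joints at [0.988, 0.342, 1.524, -0, 1.275, -0.146], TCP at [0.222, 0.476, 0.244] pointing down, gripper open.
Joint ranges: [-2.53, 2.53], [-0.77, 2.02], [0.04, 2.7], [-1, 4.14], [0.28, 2.66], [-3.11, 3.11]. Speed limits (rad/s): [2.57, 2.57, 3.14, 3.14, 3.14, 3.14].

### API

Orientations are given as [roll, pitch, yaw] about the fixed x, y, z axes, in that order (R = Rz(yaw) Ry(pitch) Rx(roll)).
In Python, from cell import robot gives the robot as it stands.
- The arm moves only by the tool step_arm, never from a script. Its argument "motion" is a list of rows, each a list of 2 entries, a list of its own where there are three numbers: the shift along the tool's x, y, z in units of 60 mm (1.0 is 60 mm), then the turn about the tool's z in rad. In form: [[[x, y, z], spin], ...]. A call has 1 to 10 rows; each row is the pose to reach, as a shift and turn from the pose commanded when the call began, along the tool's axes at that moment; what a row does not reach only later rows make up. A row lasts 1/8 s, in which the tool goes at most 62.5 mm and 10.7 degrees, less where a joint would pass 70% of its speed; a pose out of reach is approached as far as the arm can. A call with a gripper value outside its range is refused whole. "hand" is the closure in counts, from 0 (fully open) to 255 (shut), set as the call begins (left out, the last holds). The fingers move at their own pace and stop on an object; "squeeze" is the grip in N (left out, the last holds). Time passes only in rows, so rows that repeat a pose let the fingers close. It gives the time, the measured TCP pose, the force, the opening and the grip force at its end, in the units of the state.
- robot.observe(): the state, without advancing time (a new reading comes with each control period).
- robot.read_camera(name): name is "side" or "top"; returns a dict with "pixels" (420x560x3 uint8, red, green, blue), "intrinsics" (3x3 intrinsics, pixels), "k1" (the pictures are not rectified: a ray, as slopes to the right and down, at radius r is drawn at 1 + k1 r^2 times it, then the intrinsics apply), "xyz" and "rotation" of the camera in the world. Camera axes: x right, y up, looking along -z (the intrinsics and any distortion apply to the point x, -y, -z); pixel columns grow to the right and rows downward; lengths in m; the calibration is good to about 2 mm. A picture is of the moment at which its call begins. There is no depth.
- robot.hand_in(): hands the job in; it is judged then, once.
The state is a dict: "time": time; "qpos": joint angles; "qvel": joint speeds; "joint_efforts": joint torques, N m; "tool_pos": TCP position; "tool_rot": TCP orientation; "contact_force": force on the tool from outside, world axes, zero at the start; "torque": the same for the moment, N m; "opening": finger opening in m; "grip_force": force on a finger pad.
Only numpy, scipy, OpenCV 4.12 (cv2) and the standard library are available. Lean on these libraries where they do the work, as an engineer would, in place of code of your own. Each camera call takes 0.05 s, during which the arm holds its last target. There are 200 camera calls.

### The job

Get the leather bench ready for cutting: take the four red dies whose shapes are printed in white on the green pads (big round, small round, square and oblong) and stand each one upright, centred on the print of its own shape and size, the square and oblong ones turned to match their prints. Their edges are sharp, so set them down gently and never let one go in the air. Leave the hexagonal die and the yellow roll of tape where they are.

Things in the scene. Friction and masses are not known exactly. Their poses are not given: they have to be found in the camera images.
- big_round_die: Its origin is the centre of its underside, z up. Mallet-struck leather cutting die with straight vertical sides: solid, steel-grey for the lowest 10 mm, red above to 30 mm, with a steel striking stud 14 mm across in the middle of the top, reaching 34 mm. It stands loose and upright on the bench (z = 0), 160 g give or take 40 per cent. Round, 56 mm in diameter.
- small_round_die: Its origin is the centre of its underside, z up. Mallet-struck leather cutting die with straight vertical sides: solid, steel-grey for the lowest 10 mm, red above to 30 mm, with a steel striking stud 14 mm across in the middle of the top, reaching 34 mm. It stands loose and upright on the bench (z = 0), 80 g give or take 40 per cent. Round, 32 mm in diameter.
- square_die: Its origin is the centre of its underside, z up. Mallet-struck leather cutting die with straight vertical sides: solid, steel-grey for the lowest 10 mm, red above to 30 mm, with a steel striking stud 14 mm across in the middle of the top, reaching 34 mm. It stands loose and upright on the bench (z = 0), 150 g give or take 40 per cent. Square, 44 x 44 mm, x and y axes square to its sides.
- oblong_die: Its origin is the centre of its underside, z up. Mallet-struck leather cutting die with straight vertical sides: solid, steel-grey for the lowest 10 mm, red above to 30 mm, with a steel striking stud 14 mm across in the middle of the top, reaching 34 mm. It stands loose and upright on the bench (z = 0), 160 g give or take 40 per cent. Oblong, 64 mm along its x axis and 32 mm along its y axis.
- big_round_pad: Green cutting pad 84 x 84 x 6 mm, fixed on the marble slab (250 x 250 x 30 mm, fixed), so its top is 36 mm above the bench; a disc 56 mm across printed flat in white in its middle. Origin: centre of its underside, 30 mm above the bench; the print is centred over it. Axes along its edges, z up. The four pads lie two by two, about 112 mm between centres, in any arrangement.
- small_round_pad: Green cutting pad 84 x 84 x 6 mm, fixed on the marble slab (250 x 250 x 30 mm, fixed), so its top is 36 mm above the bench; a disc 32 mm across printed flat in white in its middle. Origin: centre of its underside, 30 mm above the bench; the print is centred over it. Axes along its edges, z up. The four pads lie two by two, about 112 mm between centres, in any arrangement.
- square_pad: Green cutting pad 84 x 84 x 6 mm, fixed on the marble slab (250 x 250 x 30 mm, fixed), so its top is 36 mm above the bench; a 44 x 44 mm square, its sides parallel to the pad's edges, printed flat in white in its middle. Origin: centre of its underside, 30 mm above the bench; the print is centred over it. Axes along its edges, z up. The four pads lie two by two, about 112 mm between centres, in any arrangement.
- oblong_pad: Green cutting pad 84 x 84 x 6 mm, fixed on the marble slab (250 x 250 x 30 mm, fixed), so its top is 36 mm above the bench; a 64 x 32 mm oblong, its 64 mm side along the pad's x axis, printed flat in white in its middle. Origin: centre of its underside, 30 mm above the bench; the print is centred over it. Axes along its edges, z up. The four pads lie two by two, about 112 mm between centres, in any arrangement.
- hexagon_die: Another red die of the same make and height, hexagonal, 44 mm across flats. No pad has its shape; it stays where it is. Origin: centre of its underside. It and the tape roll stand among the other dies; the six stand at least 90 mm apart, centre to centre.
- tape_roll: Yellow roll of tape lying flat, a ring 60 mm outside, 40 mm inside, 24 mm high, loose on the bench; it stays where it is. Origin: centre of its underside.
There are look-alikes about, which are no part of the job. Leave any turquoise look-alike of the oblong_die alone.

How it is judged:
By the outcome, as a careful person would: the job done as asked, in the order asked, and still so for the second after the job is handed in, with the robot touching nothing.
It also fails if it takes over 112 s, if anything falls off the work surface, if the arm or the gripper's body presses on something with over 40 N, if the wrist force passes 120 N, or if a joint passes its speed limit or range.

## Working session

There is one attempt and no reset: what is moved stays moved. The work goes in short steps, Python scripts to look and compute and a tool call to move; the robot and the scene stay as the last step left them, time stands still between calls to the robot, and variables do not carry over. Pictures are saved under pics/ and viewed, at most 14 in all, crops included, and the job is handed in when it is done.

Besides the shell and the picture viewer there is one more tool, called after ">>>" by a JSON object that holds its "method" and its "body". step_arm: Moves the arm, as the interface text tells. Its arguments: {"type":"object","properties":{"motion":{"type":"array"},"hand":{"type":"number"},"squeeze":{"type":"number"}},"required":["motion"]}

```bash
mkdir -p pics; ls
python3 - <<'E'
from cell import robot
import cv2
for n in("top","side"):
    c=robot.read_camera(n); cv2.imwrite(f"pics/{n}0.png",c["pixels"][:,:,::-1]); print(n,c["intrinsics"],c["k1"],c["xyz"],c["rotation"])
print(robot.observe(),robot.tip_extent)
E
```

```text
pics
top [[425.21691586   0.         275.49809211]
 [  0.         425.21691586 214.68000917]
 [  0.           0.           1.        ]] -0.006174802959312647 [ 0.37499362 -0.07496364  0.91870533] [ 0.09882895  0.00592778 -1.54994186]
side [[397.19999075   0.         279.46351352]
 [  0.         397.19999075 213.31753591]
 [  0.           0.           1.        ]] -0.10878081600063187 [ 0.17855957 -0.63819455  0.70050144] [ 0.80277429  0.01538538 -0.49935492]
{'time': 0.1, 'qpos': array([ 9.88002198e-01,  3.42609833e-01,  1.52489806e+00, -2.85849668e-06,
        1.27542458e+00, -1.46007178e-01]), 'qvel': array([ 0.00015464, -0.0033483 , -0.00241899, -0.0004279 , -0.00038853,
       -0.00024749]), 'joint_efforts': array([ 2.24097559e-03, -4.32005060e+01, -2.44694567e+01,  7.18722283e-02,
        5.25809114e-02, -6.02231557e-05]), 'tool_pos': array([0.2218869 , 0.47543295, 0.24314506]), 'tool_rot': array([-3.14026670e+00, -1.92223881e-04,  2.70480641e+00]), 'contact_force': array([-0.3286827 ,  0.34173177, -0.0935808 ]), 'torque': array([0.01371785, 0.00463262, 0.03966608]), 'grip_force': 0.0, 'opening': 0.09214152329277696} 0.017
```

View pics/top0.png

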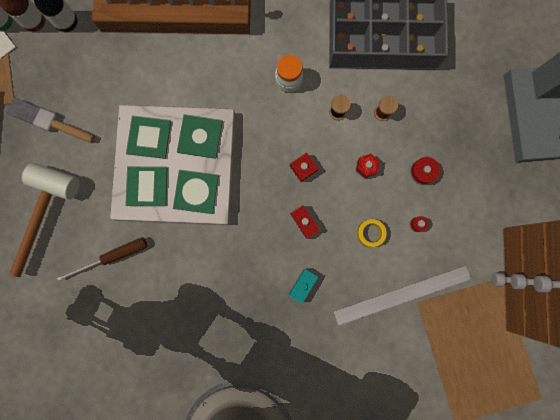

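View pics/side0.png

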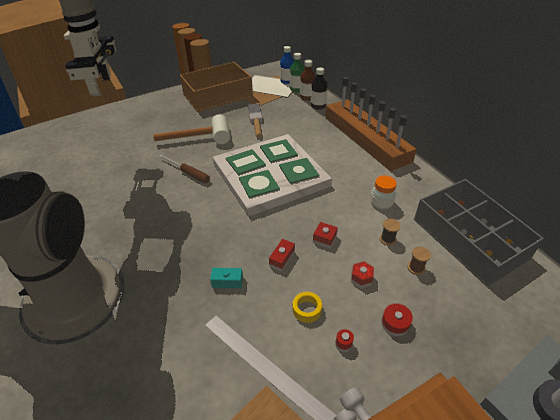

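```bash
cat > h.py <<'E'
from cell import robot
import cv2, numpy as np
from scipy.spatial.transform import Rotation as R
U=4
def cam(n):
    c=robot.read_camera(n)
    c["R"]=R.from_euler("xyz",c["rotation"]).as_matrix()
    c["big"]=cv2.resize(c["pixels"],None,fx=U,fy=U,interpolation=cv2.INTER_CUBIC)
    c["hsv"]=cv2.cvtColor(c["big"],cv2.COLOR_RGB2HSV)
    return c
def rays(c,p):           # p: Nx2 original pixels
    K=c["intrinsics"]; p=np.atleast_2d(p).astype(float)
    s=(p-K[:2,2])/np.array([K[0,0],K[1,1]]); u=s.copy()
    for _ in range(10): u=s/(1+c["k1"]*(u**2).sum(1,keepdims=True))
    return np.c_[u[:,0],-u[:,1],-np.ones(len(u))]@c["R"].T
def cast(c,p,z):
    d=rays(c,p); return (c["xyz"]+d*((z-c["xyz"][2])/d[:,2])[:,None])[:,:2]
def blobs(m,lo):
    cs,_=cv2.findContours(m.astype(np.uint8),cv2.RETR_EXTERNAL,cv2.CHAIN_APPROX_NONE)
    return [k for k in cs if cv2.contourArea(k)>lo*U*U]
def px(k): return (k.reshape(-1,2)+.5)/U-.5
def rect(w):
    (cx,cy),(a,b),t=cv2.minAreaRect((w*1000).astype(np.float32))
    if b>a: a,b,t=b,a,t+90
    return np.round([cx,cy,a,b,(t+90)%180-90],1)
def red(c):
    h,s,v=cv2.split(c["hsv"]); return ((h<8)|(h>172))&(s>140)&(v>60)
def studs(c,k):
    m=np.zeros(c["hsv"].shape[:2],np.uint8); cv2.drawContours(m,[cv2.convexHull(k)],-1,255,-1)
    m=cv2.erode(m,np.ones((9,9)))
    m=((m>0)&(c["hsv"][:,:,1]<120)).astype(np.uint8)
    n,_,st,ce=cv2.connectedComponentsWithStats(m)
    i=1+np.argmax(st[1:,4]) if n>1 else 0
    return (ce[i]+.5)/U-.5, st[i,4]/U/U
def dies(c):
    for k in blobs(red(c),40):
        p,a=studs(c,k)
        print("die px",px(k).mean(0).round(),"stud z34",(cast(c,p,.034)[0]*1000).round(1),"a",round(a),"rect z30",rect(cast(c,px(k),.03)))
def pads(c):
    h,s,v=cv2.split(c["hsv"])
    g=(h>60)&(h<90)&(s>120)&(v>40)
    for k in blobs(g,500):
        m=np.zeros(g.shape,np.uint8); cv2.drawContours(m,[k],-1,255,-1)
        w=(m>0)&(s<110)&(v>110); w=cv2.erode(w.astype(np.uint8),np.ones((3,3)))
        print("pad",rect(cast(c,px(k),.036)))
        for q in blobs(w,60):
            M=cv2.moments(q); p=[(M["m10"]/M["m00"]+.5)/U-.5,(M["m01"]/M["m00"]+.5)/U-.5]
            print("   print px",np.round(p,1),"xy",(cast(c,p,.036)[0]*1000).round(1),rect(cast(c,px(q),.036)))
E
python3 - <<'E'
from h import *
for n in("top","side"):
    c=cam(n); print(n); dies(c); pads(c)
E
```

```text
top
die px [419. 224.] stud z34 [ 451.1 -371.6] a 45 rect z30 [ 450.8 -369.2   37.4   31.5  -88.8]
die px [305. 221.] stud z34 [ 450.5 -129.5] a 43 rect z30 [ 450.1 -129.2   64.7   34.    34.2]
die px [425. 170.] stud z34 [ 566.2 -385.7] a 44 rect z30 [ 564.4 -383.8   61.8   56.   -45.2]
die px [368. 165.] stud z34 [ 574.  -262.8] a 41 rect z30 [ 572.8 -261.2   53.9   45.8  -69.4]
die px [304. 167.] stud z34 [ 568.1 -125.6] a 41 rect z30 [ 567.1 -125.4   47.2   45.8  -54.6]
pad [508.  101.2  82.1  80.4  83.6]
   print px [195.1 191.2] xy [508.5 102.1] [508.5 101.9  56.6  56.3 -43.4]
pad [517.4 205.   81.9  80.4 -89.4]
   print px [145.7 185.9] xy [517.8 206.6] [517.7 206.6  65.5  33.5   0.9]
pad [623.4 206.1  82.3  80.4  84.2]
side
die px [344. 339.] stud z34 [ 449.5 -372.6] a 51 rect z30 [ 446.9 -375.4   41.3   31.4   50.4]
die px [397. 318.] stud z34 [ 564.5 -386.9] a 46 rect z30 [ 560.8 -389.1   67.5   55.1   32.6]
die px [362. 273.] stud z34 [ 572.1 -263.9] a 35 rect z30 [ 568.5 -267.6   62.2   44.2   50. ]
die px [282. 253.] stud z34 [ 449. -131.] a 32 rect z30 [ 446.3 -135.7   77.4   38.9   33.8]
die px [325. 233.] stud z34 [ 566.5 -127.3] a 30 rect z30 [ 561.7 -132.2   60.9   48.1   35.8]
pad [ 310.7 -142.3   66.7   51.3  -29.9]
```

Run:
```python
import re
s=open('h.py').read()
s=s.replace("g=(h>60)&(h<90)&(s>120)&(v>40)","g=(h>55)&(h<86)&(s>90)&(v>30)").replace("(s<110)&(v>110)","(s<90)&(v>120)")
s=s.replace("w=cv2.erode(w.astype(np.uint8),np.ones((3,3)))","w=w&(cv2.erode(m,np.ones((25,25)))>0)")
s=s.replace("blobs(g,500)","blobs(g,400)")
open('h.py','w').write(s)
from h import *
for n in("top","side"):
    c=cam(n); print(n); pads(c)
    for p in ((200,136),(200,125),(148,137),(148,121)) if n=="top" else ((258,184),(245,161),(279,151),(299,170),(293,176),(262,175)):
        print(p,c["hsv"][p[1]*U+2,p[0]*U+2])
```

```text
top
pad [508.1 101.1  83.1  81.5  83.6]
   print px [195.1 191.2] xy [508.5 102.1] [508.5 101.9  57.4  57.  -43.2]
pad [517.7 205.4  83.5  81.2 -89.4]
   print px [145.7 185.7] xy [518.1 206.6] [517.9 206.7  66.1  34.    0.8]
pad [623.6 206.1  83.4  82.   84.2]
   print px [147.8 136.3] xy [624.6 207.6] [624.6 207.6  46.2  45.9  -5.7]
pad [627.1  97.4  83.2  82.3  82.3]
   print px [199.  135.6] xy [628.1  98.3] [628.4  98.4  33.3  32.5   2.1]
(200, 136) [ 25  31 187]
(200, 125) [ 70 107  95]
(148, 137) [ 28  32 189]
(148, 121) [ 70 117  94]
side
pad [506.6  99.5  86.8  84.6  84. ]
   print px [258.5 182.3] xy [507.3 100.9] [507.4 100.4  57.3  53.3  -7.6]
pad [625.5  96.3  85.7  84.4  82.4]
   print px [298.4 168.9] xy [627.3  98.2] [627.5  98.   33.3  32.2 -29.7]
pad [516.2 203.2  86.7  84.3 -89.5]
   print px [244.4 160.5] xy [515.6 206.8] [515.9 206.8  57.1  37.5   1. ]
pad [621.9 204.   86.9  84.7  84.3]
   print px [278.2 149.5] xy [623.5 206.3] [623.8 206.8  47.   45.1  -4.8]
(258, 184) [ 29  35 195]
(245, 161) [ 25  38 200]
(279, 151) [ 30  34 197]
(299, 170) [ 25  41 197]
(293, 176) [ 66  93 102]
(262, 175) [ 63  68 117]
```

```bash
cat >> h.py <<'E'
def go(x,y,z,yaw):       # mm, deg -> units of the move
    o=robot.observe(); yw=o["tool_rot"][2]; Rm=R.from_euler("xyz",o["tool_rot"]).as_matrix()
    d=Rm.T@(np.array([x,y,z])/1000-o["tool_pos"])/.06
    s=-np.arctan2(np.sin(np.radians(yaw)-yw),np.cos(np.radians(yaw)-yw))
    print("t",round(o["time"],2),"d",d.round(3),"spin",round(s,3))
E
cat > g.py <<'E'
import sys
from h import *
go(*map(float,sys.argv[1:]))
E
python3 g.py 565.4 -386.3 110 135
```

```text
t 0.3 d [-11.263 -10.595   2.229] spin 0.349
```

>>> {"method": "step_arm", "body": {"motion": [[[-11.26,-10.6,0],0.349],[[-11.26,-10.6,0],0.349],[[-11.26,-10.6,0],0.349],[[-11.26,-10.6,0],0.349],[[-11.26,-10.6,0],0.349],[[-11.26,-10.6,0],0.349],[[-11.26,-10.6,0],0.349],[[-11.26,-10.6,0],0.349],[[-11.26,-10.6,0],0.349],[[-11.26,-10.6,0],0.349]], "hand": 0, "squeeze": 15}}

```text
time: 1.55
tool_pos: [0.4536, -0.1071, 0.2439]
tool_rot: [3.141, 0.0, 2.355]
contact_force: [1.2, 1.2, 0.1]
opening: 0.092
grip_force: 0.0
```

```bash
python3 g.py 565.4 -386.3 110 135
```

```text
t 1.55 d [-4.608 -1.97   2.232] spin -0.001
```

>>> {"method": "step_arm", "body": {"motion": [[[-4.6,-1.97,0.5],0],[[-4.6,-1.97,1],0],[[-4.6,-1.97,1.5],0],[[-4.6,-1.97,2.2],0],[[-4.6,-1.97,2.2],0],[[-4.6,-1.97,2.2],0],[[-4.6,-1.97,2.2],0],[[-4.6,-1.97,2.2],0],[[-4.6,-1.97,2.2],0]]}}

```text
time: 2.68
tool_pos: [0.5651, -0.383, 0.1133]
tool_rot: [3.141, 0.002, 2.357]
contact_force: [-0.1, -0.3, -0.3]
opening: 0.092
grip_force: 0.0
```

```bash
python3 g.py 565.4 -386.3 22 135
```

```text
t 2.67 d [-0.039 -0.036  1.521] spin 0.001
```

>>> {"method": "step_arm", "body": {"motion": [[[-0.04,-0.036,0.5],0],[[-0.04,-0.036,1.0],0],[[-0.04,-0.036,1.3],0],[[-0.04,-0.036,1.5],0],[[-0.04,-0.036,1.52],0],[[-0.04,-0.036,1.52],0],[[-0.04,-0.036,1.52],0]]}}

```text
time: 3.55
tool_pos: [0.5653, -0.3873, 0.0215]
tool_rot: [3.141, 0.002, 2.356]
contact_force: [0.4, -0.3, 0.3]
opening: 0.0918
grip_force: 0.0
```

Run:
```python
from h import *
go(565.4,-386.3,22,135)
c=cam("side"); cv2.imwrite("pics/s1.png",cv2.resize(c["pixels"][240:400,300:510],None,fx=3,fy=3)[:,:,::-1])
```

```text
t 3.55 d [ 0.011  0.013 -0.008] spin -0.0
```

View pics/s1.png

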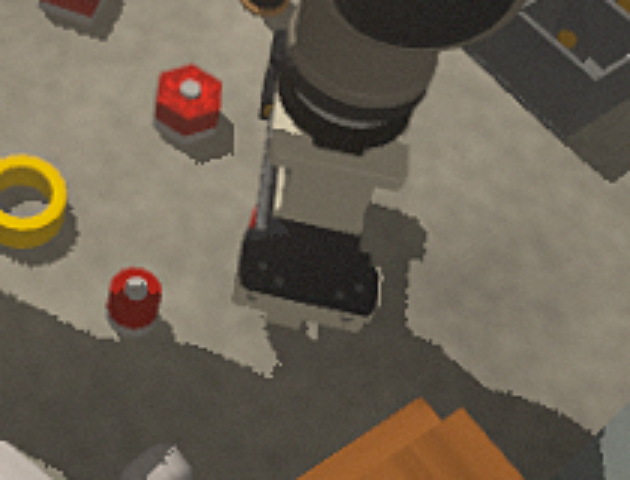

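The gripper has straddled the big die (crop centre about 310,250), clear of the hexagon and the small die. Closing.

>>> {"method": "step_arm", "body": {"motion": [[[0,0,0],0],[[0,0,0],0],[[0,0,0],0],[[0,0,0],0],[[0,0,0],0],[[0,0,0],0],[[0,0,0],0],[[0,0,0],0]], "hand": 255, "squeeze": 15}}

```text
time: 4.6
tool_pos: [0.5649, -0.3869, 0.0205]
tool_rot: [3.141, -0.0, 2.356]
contact_force: [0.6, 0.8, -0.3]
opening: 0.0555
grip_force: 15.0
```

>>> {"method": "step_arm", "body": {"motion": [[[0,0,-0.3],0],[[0,0,-0.9],0],[[0,0,-1.7],0],[[0,0,-2.2],0],[[0,0,-2.2],0],[[0,0,-2.2],0]]}}

```text
time: 5.35
tool_pos: [0.5642, -0.3865, 0.1513]
tool_rot: [-3.141, -0.002, 2.356]
contact_force: [-0.4, 0.6, -2.1]
opening: 0.056
grip_force: 15.0
```

```bash
python3 g.py 508 101.6 150 135
```

```text
t 5.35 d [6.417 5.088 0.034] spin -0.0
```

>>> {"method": "step_arm", "body": {"motion": [[[0.35,0.28,0],0],[[1.0,0.8,0],0],[[1.8,1.43,0],0],[[2.7,2.14,0],0],[[3.6,2.85,0],0],[[4.5,3.57,0],0],[[5.3,4.2,0],0],[[5.9,4.68,0],0],[[6.25,4.95,0],0],[[6.42,5.09,0],0]]}}

```text
time: 6.6
tool_pos: [0.5073, 0.1028, 0.1511]
tool_rot: [-3.139, -0.002, 2.358]
contact_force: [-0.1, 0.5, -1.4]
opening: 0.0556
grip_force: 15.0
```

>>> {"method": "step_arm", "body": {"motion": [[[0,0,0],0],[[0,0,0.3],0],[[0,0,0.7],0],[[0,0,1.1],0],[[0,0,1.25],0],[[0,0,1.25],0]]}}

```text
time: 7.35
tool_pos: [0.5087, 0.1005, 0.0771]
tool_rot: [-3.141, -0.001, 2.355]
contact_force: [-0.2, 0.0, -0.9]
opening: 0.0556
grip_force: 15.0
```

```bash
python3 g.py 508 101.6 57 135
```

```text
t 7.35 d [0.021 0.006 0.336] spin -0.002
```

>>> {"method": "step_arm", "body": {"motion": [[[0.02,0.006,0.1],0],[[0.02,0.006,0.2],0],[[0.02,0.006,0.26],0],[[0.02,0.006,0.3],0],[[0.02,0.006,0.32],0],[[0.02,0.006,0.33],0],[[0.02,0.006,0.33],0]]}}

```text
time: 8.22
tool_pos: [0.5081, 0.1025, 0.0578]
tool_rot: [3.141, 0.0, 2.356]
contact_force: [-0.7, -0.2, -1.2]
opening: 0.0559
grip_force: 15.0
```

```bash
python3 g.py 508 101.6 56.5 135
```

```text
t 8.22 d [-0.01  -0.011  0.021] spin -0.0
```

>>> {"method": "step_arm", "body": {"motion": [[[0,0,0.01],0],[[0,0,0.02],0],[[0,0,0.03],0],[[0,0,0.03],0]]}}

```text
time: 8.72
tool_pos: [0.5081, 0.1025, 0.0564]
tool_rot: [3.141, 0.0, 2.356]
contact_force: [-1.4, 0.2, 4.7]
opening: 0.0552
grip_force: 15.0
```

>>> {"method": "step_arm", "body": {"motion": [[[0,0,0],0],[[0,0,0],0],[[0,0,0],0],[[0,0,0],0]], "hand": 55}}

```text
time: 9.22
tool_pos: [0.508, 0.1025, 0.0558]
tool_rot: [3.142, -0.0, 2.356]
contact_force: [-0.1, -0.6, 0.1]
opening: 0.072
grip_force: 0.0
```

>>> {"method": "step_arm", "body": {"motion": [[[0,0,-0.2],0],[[0,0,-0.6],0],[[0,0,-1.2],0],[[0,0,-1.8],0],[[0,0,-2],0]]}}

```text
time: 9.85
tool_pos: [0.5091, 0.1026, 0.1787]
tool_rot: [3.138, 0.003, 2.356]
contact_force: [0.1, -0.8, -0.3]
opening: 0.0718
grip_force: 0.0
```

```bash
python3 g.py 450.3 -372 150 135
```

```text
t 9.85 d [-4.901 -6.286  0.471] spin -0.0
```

>>> {"method": "step_arm", "body": {"motion": [[[-4.9,-6.29,0],0],[[-4.9,-6.29,0],0],[[-4.9,-6.29,0],0],[[-4.9,-6.29,0],0],[[-4.9,-6.29,0],0],[[-4.9,-6.29,0],0],[[-4.9,-6.29,0],0],[[-4.9,-6.29,0.5],0],[[-4.9,-6.29,1],0],[[-4.9,-6.29,1],0]], "hand": 55}}

```text
time: 11.1
tool_pos: [0.4472, -0.3712, 0.113]
tool_rot: [3.141, -0.007, 2.355]
contact_force: [0.6, 0.6, 0.3]
opening: 0.0719
grip_force: 0.0
```

Run:
```python
from h import *
go(450.3,-372,21,135)
for n in("top","side"):
    c=cam(n); print(n); dies(c); pads(c)
```

```text
t 11.1 d [-0.057  0.026  1.533] spin -0.002
top
die px [419. 224.] stud z34 [ 450.9 -371.4] a 44 rect z30 [ 448.5 -367.8   33.8   31.6   43.7]
die px [305. 221.] stud z34 [ 450.5 -129.5] a 43 rect z30 [ 450.1 -129.1   64.7   34.    34.4]
die px [193. 189.] stud z34 [513.9 109.2] a 46 rect z30 [513.4 108.8  59.7  57.7  58.7]
die px [368. 165.] stud z34 [ 574.  -262.7] a 41 rect z30 [ 572.6 -261.1   53.6   45.8  -70.7]
die px [303. 167.] stud z34 [ 568.1 -125.7] a 42 rect z30 [ 567.1 -125.4   47.2   45.9  -54.6]
pad [508.1 101.1  83.1  81.6  83.6]
pad [517.6 205.2  83.6  81.3 -89.4]
   print px [145.7 185.8] xy [517.9 206.6] [517.7 206.5  66.6  34.7   0.9]
pad [623.6 206.2  83.3  81.9  84.3]
   print px [147.8 136.4] xy [624.5 207.6] [624.5 207.7  47.1  46.6  -5.8]
pad [627.1  97.5  83.1  82.4  82.1]
   print px [199.1 135.7] xy [628.1  98.3] [628.1  98.2  34.1  33.3 -19.2]
side
die px [343. 346.] stud z34 [506.5 -15.7] a 235200 rect z30 [ 435.  -386.6   25.8    9.   -46.4]
die px [282. 253.] stud z34 [ 449. -131.] a 33 rect z30 [ 446.4 -135.6   77.3   38.8   33.9]
die px [325. 233.] stud z34 [ 566.5 -127.1] a 30 rect z30 [ 561.8 -132.2   61.    48.4   36.1]
die px [258. 176.] stud z34 [525.3 141.8] a 22 rect z30 [521.7 133.7  81.6  57.3  64.8]
pad [623.7  96.   86.6  80.8  82.3]
```

>>> {"method": "step_arm", "body": {"motion": [[[-0.02,0.01,0.5],0],[[-0.02,0.01,1.0],0],[[-0.02,0.01,1.3],0],[[-0.02,0.01,1.5],0],[[-0.02,0.01,1.53],0],[[-0.02,0.01,1.53],0],[[-0.02,0.01,1.53],0]]}}

```text
time: 12.08
tool_pos: [0.4505, -0.3731, 0.0249]
tool_rot: [3.142, 0.002, 2.356]
contact_force: [0.3, 0.0, -0.8]
opening: 0.072
grip_force: 0.0
```

```bash
python3 g.py 450.3 -372 21 135
```

```text
t 12.07 d [0.015 0.01  0.066] spin -0.0
```

>>> {"method": "step_arm", "body": {"motion": [[[0.015,0.01,0.06],0],[[0.015,0.01,0.06],0],[[0.015,0.01,0.06],0]]}}

```text
time: 12.45
tool_pos: [0.4499, -0.3716, 0.0205]
tool_rot: [3.141, -0.0, 2.356]
contact_force: [-0.1, 0.1, -0.3]
opening: 0.0717
grip_force: 0.0
```

>>> {"method": "step_arm", "body": {"motion": [[[0,0,0],0],[[0,0,0],0],[[0,0,0],0],[[0,0,0],0],[[0,0,0],0],[[0,0,0],0],[[0,0,0],0],[[0,0,0],0]], "hand": 255, "squeeze": 15}}

```text
time: 13.45
tool_pos: [0.45, -0.3716, 0.0205]
tool_rot: [3.141, 0.0, 2.356]
contact_force: [0.0, 0.9, -0.7]
opening: 0.0316
grip_force: 15.0
```

>>> {"method": "step_arm", "body": {"motion": [[[0,0,-0.3],0],[[0,0,-0.9],0],[[0,0,-1.7],0],[[0,0,-2.2],0],[[0,0,-2.2],0],[[0,0,-2.2],0]]}}

```text
time: 14.2
tool_pos: [0.4495, -0.3712, 0.152]
tool_rot: [3.141, -0.001, 2.356]
contact_force: [0.5, 0.1, -1.5]
opening: 0.0314
grip_force: 15.0
```

```bash
python3 g.py 627.7 98.2 150 135
```

```text
t 14.2 d [3.434 7.631 0.038] spin -0.0
```

>>> {"method": "step_arm", "body": {"motion": [[[0.17,0.38,0],0],[[0.55,1.2,0],0],[[1.0,2.2,0],0],[[1.5,3.3,0],0],[[1.95,4.3,0],0],[[2.4,5.3,0],0],[[2.8,6.2,0],0],[[3.15,7.0,0],0],[[3.35,7.45,0],0],[[3.43,7.63,0],0]]}}

```text
time: 15.45
tool_pos: [0.6277, 0.0997, 0.1504]
tool_rot: [-3.139, -0.002, 2.359]
contact_force: [-1.3, -0.5, -0.7]
opening: 0.0319
grip_force: 15.0
```

>>> {"method": "step_arm", "body": {"motion": [[[0,0,0],0],[[0,0,0.3],0],[[0,0,0.7],0],[[0,0,1.1],0],[[0,0,1.25],0],[[0,0,1.25],0]]}}

```text
time: 16.2
tool_pos: [0.6279, 0.0964, 0.0772]
tool_rot: [-3.141, -0.001, 2.354]
contact_force: [-0.8, -0.1, -0.3]
opening: 0.0314
grip_force: 15.0
```

```bash
python3 g.py 627.7 98.2 57 135
```

```text
t 16.2 d [0.024 0.018 0.337] spin -0.002
```

>>> {"method": "step_arm", "body": {"motion": [[[0.01,0.008,0.1],0],[[0.01,0.008,0.2],0],[[0.01,0.008,0.26],0],[[0.01,0.008,0.3],0],[[0.01,0.008,0.32],0],[[0.01,0.008,0.33],0],[[0.01,0.008,0.33],0]]}}

```text
time: 17.08
tool_pos: [0.6283, 0.0983, 0.0578]
tool_rot: [3.141, 0.0, 2.356]
contact_force: [0.2, -0.6, -1.7]
opening: 0.0318
grip_force: 15.0
```

```bash
python3 g.py 627.7 98.2 56.5 135
```

```text
t 17.07 d [ 0.005 -0.008  0.022] spin -0.0
```

>>> {"method": "step_arm", "body": {"motion": [[[0,-0.005,0.01],0],[[0,-0.005,0.02],0],[[0,-0.005,0.03],0],[[0,-0.005,0.03],0]]}}

```text
time: 17.58
tool_pos: [0.628, 0.0981, 0.0565]
tool_rot: [3.141, 0.0, 2.356]
contact_force: [-3.1, 0.3, 5.2]
opening: 0.0315
grip_force: 15.0
```

>>> {"method": "step_arm", "body": {"motion": [[[0,0,0],0],[[0,0,0],0],[[0,0,0],0],[[0,0,0],0]], "hand": 120}}

```text
time: 18.08
tool_pos: [0.628, 0.0981, 0.0557]
tool_rot: [-3.142, -0.0, 2.356]
contact_force: [0.5, 0.3, -0.4]
opening: 0.0486
grip_force: 0.0
```

>>> {"method": "step_arm", "body": {"motion": [[[0,0,-0.2],0],[[0,0,-0.6],0],[[0,0,-1.2],0],[[0,0,-1.8],0],[[0,0,-2],0]]}}

```text
time: 18.7
tool_pos: [0.6291, 0.0982, 0.1792]
tool_rot: [3.138, 0.004, 2.356]
contact_force: [-0.3, -1.1, -0.0]
opening: 0.0485
grip_force: 0.0
```

```bash
python3 g.py 567.3 -126.6 110 125.4
```

```text
t 18.7 d [-1.917 -3.382  1.147] spin 0.167
```

>>> {"method": "step_arm", "body": {"motion": [[[-1.92,-3.38,0],0.167],[[-1.92,-3.38,0],0.167],[[-1.92,-3.38,0.3],0.167],[[-1.92,-3.38,0.8],0.167],[[-1.92,-3.38,1.15],0.167],[[-1.92,-3.38,1.15],0.167],[[-1.92,-3.38,1.15],0.167],[[-1.92,-3.38,1.15],0.167],[[-1.92,-3.38,1.15],0.167]], "hand": 60}}

```text
time: 19.82
tool_pos: [0.5665, -0.1263, 0.1077]
tool_rot: [3.141, 0.001, 2.19]
contact_force: [-0.2, 0.3, 0.7]
opening: 0.07
grip_force: 0.0
```

Run:
```python
from h import *
go(567.3,-126.6,21,125.4)
c=cam("top")
for k in blobs(red(c),40):
    p,a=studs(c,k)
    if p[0]<230: print(p.round(1),(cast(c,p,.07)*1000).round(1))
```

```text
t 19.82 d [-0.01   0.007  1.446] spin 0.001
[192.  188.8] [[508.2 101.7]]
[196.7 130.8] [[628.4  96.8]]
```

>>> {"method": "step_arm", "body": {"motion": [[[-0.01,0.007,0.5],0],[[-0.01,0.007,1.0],0],[[-0.01,0.007,1.3],0],[[-0.01,0.007,1.43],0],[[-0.01,0.007,1.445],0],[[-0.01,0.007,1.445],0],[[-0.01,0.007,1.445],0],[[-0.01,0.007,1.445],0]]}}

```text
time: 20.88
tool_pos: [0.5669, -0.1271, 0.0208]
tool_rot: [3.141, 0.001, 2.189]
contact_force: [-0.1, 0.2, -0.1]
opening: 0.0703
grip_force: 0.0
```

>>> {"method": "step_arm", "body": {"motion": [[[0,0,0],0],[[0,0,0],0],[[0,0,0],0],[[0,0,0],0],[[0,0,0],0],[[0,0,0],0],[[0,0,0],0]], "hand": 255, "squeeze": 15}}

```text
time: 21.75
tool_pos: [0.5667, -0.127, 0.0202]
tool_rot: [3.141, 0.0, 2.189]
contact_force: [1.0, 0.8, -0.2]
opening: 0.0437
grip_force: 15.0
```

>>> {"method": "step_arm", "body": {"motion": [[[0,0,-0.3],0],[[0,0,-0.9],0],[[0,0,-1.7],0],[[0,0,-2.2],0],[[0,0,-2.2],0],[[0,0,-2.2],0]]}}

```text
time: 22.5
tool_pos: [0.5659, -0.1267, 0.1516]
tool_rot: [-3.141, -0.001, 2.189]
contact_force: [-0.5, 0.4, -1.3]
opening: 0.0439
grip_force: 15.0
```

```bash
python3 g.py 624.1 207.2 150 84.4
```

```text
t 22.5 d [3.975 4.015 0.029] spin 0.716
```

>>> {"method": "step_arm", "body": {"motion": [[[0.2,0.2,0],0.05],[[0.6,0.6,0],0.13],[[1.1,1.1,0],0.23],[[1.65,1.65,0],0.34],[[2.2,2.2,0],0.44],[[2.75,2.75,0],0.54],[[3.25,3.25,0],0.62],[[3.65,3.65,0],0.68],[[3.87,3.9,0],0.71],[[3.975,4.015,0],0.716]]}}

```text
time: 23.75
tool_pos: [0.6239, 0.2079, 0.1502]
tool_rot: [-3.138, 0.001, 1.474]
contact_force: [0.3, 1.1, -1.1]
opening: 0.0439
grip_force: 15.0
```

>>> {"method": "step_arm", "body": {"motion": [[[0,0,0],0],[[0,0,0.3],0],[[0,0,0.7],0],[[0,0,1.1],0],[[0,0,1.25],0],[[0,0,1.25],0],[[0,0,1.25],0]]}}

```text
time: 24.62
tool_pos: [0.6255, 0.2069, 0.0784]
tool_rot: [3.14, -0.001, 1.473]
contact_force: [0.0, -0.2, -1.4]
opening: 0.0439
grip_force: 15.0
```

```bash
python3 g.py 624.1 207.2 57 84.4
```

```text
t 24.62 d [ 0.003 -0.025  0.356] spin -0.0
```

>>> {"method": "step_arm", "body": {"motion": [[[0,-0.015,0.1],0],[[0,-0.015,0.2],0],[[0,-0.015,0.27],0],[[0,-0.015,0.31],0],[[0,-0.015,0.33],0],[[0,-0.015,0.34],0],[[0,-0.015,0.34],0]]}}

```text
time: 25.5
tool_pos: [0.624, 0.2071, 0.0569]
tool_rot: [3.141, -0.0, 1.473]
contact_force: [0.4, -0.7, -0.7]
opening: 0.0439
grip_force: 15.0
```

```bash
python3 g.py 624.1 207.2 56.2 84.4
```

```text
t 25.5 d [0.002 0.002 0.012] spin -0.0
```

>>> {"method": "step_arm", "body": {"motion": [[[0,0,0.01],0],[[0,0,0.02],0],[[0,0,0.025],0],[[0,0,0.025],0]]}}

```text
time: 26.0
tool_pos: [0.624, 0.2071, 0.0562]
tool_rot: [3.141, -0.0, 1.473]
contact_force: [-3.0, -0.8, 5.5]
opening: 0.044
grip_force: 15.0
```

>>> {"method": "step_arm", "body": {"motion": [[[0,0,0],0],[[0,0,0],0],[[0,0,0],0],[[0,0,0],0]], "hand": 85}}

```text
time: 26.5
tool_pos: [0.6239, 0.2071, 0.0552]
tool_rot: [-3.142, -0.0, 1.473]
contact_force: [0.5, -0.1, -0.4]
opening: 0.0613
grip_force: 0.0
```

>>> {"method": "step_arm", "body": {"motion": [[[0,0,-0.2],0],[[0,0,-0.6],0],[[0,0,-1.2],0],[[0,0,-1.8],0],[[0,0,-2],0]]}}

```text
time: 27.12
tool_pos: [0.6251, 0.2074, 0.1788]
tool_rot: [3.136, -0.002, 1.473]
contact_force: [-0.6, 0.3, -0.7]
opening: 0.0608
grip_force: 0.0
```

```bash
python3 g.py 449.7 -130.3 110 34.3
```

```text
t 27.12 d [-5.888 -2.364  1.124] spin 0.874
```

>>> {"method": "step_arm", "body": {"motion": [[[-5.89,-2.36,0],0.874],[[-5.89,-2.36,0],0.874],[[-5.89,-2.36,0],0.874],[[-5.89,-2.36,0],0.874],[[-5.89,-2.36,0.4],0.874],[[-5.89,-2.36,0.8],0.874],[[-5.89,-2.36,1.12],0.874],[[-5.89,-2.36,1.12],0.874],[[-5.89,-2.36,1.12],0.874],[[-5.89,-2.36,1.12],0.874]]}}

```text
time: 28.38
tool_pos: [0.4494, -0.1301, 0.109]
tool_rot: [3.14, -0.001, 0.6]
contact_force: [0.1, -0.3, -0.2]
opening: 0.061
grip_force: 0.0
```

Run:
```python
from h import *
go(449.7,-130.3,21,34.3)
c=cam("top")
for k in blobs(red(c),40):
    p,a=studs(c,k)
    if p[0]<230: print(p.round(1),(cast(c,p,.07)*1000).round(1),rect(cast(c,px(k),.066)))
```

```text
t 28.38 d [1.000e-03 3.000e-03 1.467e+00] spin 0.002
[192.  188.7] [[508.3 101.7]] [507.5 101.2  57.6  56.3  75.9]
[196.7 130.8] [[628.4  96.8]] [627.9  96.4  33.9  31.7  43.4]
[143.2 132.1] [[623.7 206.6]] [621.4 204.6  49.9  48.5  84.4]
```

>>> {"method": "step_arm", "body": {"motion": [[[0,0,0.5],0],[[0,0,1.0],0],[[0,0,1.3],0],[[0,0,1.44],0],[[0,0,1.465],0],[[0,0,1.465],0],[[0,0,1.465],0],[[0,0,1.465],0]]}}

```text
time: 29.42
tool_pos: [0.4487, -0.1309, 0.0207]
tool_rot: [3.141, -0.001, 0.599]
contact_force: [-0.7, -0.7, 0.4]
opening: 0.0612
grip_force: 0.0
```

>>> {"method": "step_arm", "body": {"motion": [[[0,0,0],0],[[0,0,0],0],[[0,0,0],0],[[0,0,0],0],[[0,0,0],0],[[0,0,0],0],[[0,0,0],0]], "hand": 255, "squeeze": 15}}

```text
time: 30.3
tool_pos: [0.4484, -0.1308, 0.0202]
tool_rot: [-3.142, -0.0, 0.599]
contact_force: [-0.4, -0.2, -0.2]
opening: 0.0321
grip_force: 15.0
```

>>> {"method": "step_arm", "body": {"motion": [[[0,0,-0.3],0],[[0,0,-0.9],0],[[0,0,-1.7],0],[[0,0,-2.2],0],[[0,0,-2.2],0],[[0,0,-2.2],0]]}}

```text
time: 31.05
tool_pos: [0.4477, -0.1304, 0.1511]
tool_rot: [-3.14, 0.001, 0.599]
contact_force: [-0.1, 0.1, -0.9]
opening: 0.0318
grip_force: 15.0
```

```bash
python3 g.py 517.3 207 150 0.7
```

```text
t 31.05 d [ 4.128 -3.991  0.021] spin 0.587
```

>>> {"method": "step_arm", "body": {"motion": [[[0.2,-0.2,0],0.05],[[0.6,-0.6,0],0.12],[[1.15,-1.1,0],0.2],[[1.7,-1.65,0],0.29],[[2.3,-2.2,0],0.37],[[2.85,-2.75,0],0.45],[[3.4,-3.25,0],0.52],[[3.8,-3.65,0],0.56],[[4.0,-3.9,0],0.58],[[4.11,-4.0,0],0.587]]}}

```text
time: 32.3
tool_pos: [0.5159, 0.2072, 0.1501]
tool_rot: [3.141, 0.004, 0.013]
contact_force: [0.5, 0.1, -1.6]
opening: 0.0319
grip_force: 15.0
```

>>> {"method": "step_arm", "body": {"motion": [[[0,0,0],0],[[0,0,0.3],0],[[0,0,0.7],0],[[0,0,1.1],0],[[0,0,1.25],0],[[0,0,1.25],0],[[0,0,1.25],0]]}}

```text
time: 33.17
tool_pos: [0.5175, 0.2064, 0.0781]
tool_rot: [-3.141, -0.002, 0.012]
contact_force: [0.1, -0.1, -1.5]
opening: 0.032
grip_force: 15.0
```

```bash
python3 g.py 516 207 57 0.7
```

```text
t 33.17 d [-0.025 -0.01   0.352] spin -0.001
```

>>> {"method": "step_arm", "body": {"motion": [[[-0.015,-0.005,0.1],0],[[-0.015,-0.005,0.2],0],[[-0.015,-0.005,0.27],0],[[-0.015,-0.005,0.31],0],[[-0.015,-0.005,0.33],0],[[-0.015,-0.005,0.34],0],[[-0.015,-0.005,0.34],0]]}}

```text
time: 34.05
tool_pos: [0.516, 0.2068, 0.0569]
tool_rot: [-3.141, -0.0, 0.012]
contact_force: [-0.5, 0.4, -2.1]
opening: 0.032
grip_force: 15.0
```

```bash
python3 g.py 516 207 56.2 0.7
```

```text
t 34.05 d [-0.    -0.003  0.012] spin -0.0
```

>>> {"method": "step_arm", "body": {"motion": [[[0,0,0.01],0],[[0,0,0.02],0],[[0,0,0.025],0],[[0,0,0.025],0]]}}

```text
time: 34.55
tool_pos: [0.5161, 0.2068, 0.0562]
tool_rot: [-3.141, -0.001, 0.012]
contact_force: [-2.7, -0.6, 6.7]
opening: 0.0318
grip_force: 15.0
```

Release, rise, and move back towards the start, out of the camera's way.

>>> {"method": "step_arm", "body": {"motion": [[[0,0,0],0],[[0,0,0],0],[[0,0,0],0],[[0,0,0],0]], "hand": 115}}

```text
time: 35.05
tool_pos: [0.5159, 0.2068, 0.0552]
tool_rot: [-3.142, 0.0, 0.012]
contact_force: [-0.0, 0.4, -0.6]
opening: 0.05
grip_force: 0.0
```

>>> {"method": "step_arm", "body": {"motion": [[[0,0,-0.2],0],[[0,0,-0.6],0],[[0,0,-1.2],0],[[0,0,-2.0],0],[[0,2,-2.5],0],[[0,4,-2.5],0],[[0,5.5,-2.5],0],[[0,5.5,-2.5],0],[[0,5.5,-2.5],0],[[0,5.5,-2.5],0]]}}

```text
time: 36.3
tool_pos: [0.5197, -0.1266, 0.2063]
tool_rot: [3.141, -0.001, 0.008]
contact_force: [-0.7, 0.1, 0.1]
opening: 0.0506
grip_force: 0.0
```

Run:
```python
from h import *
go(628,98,150,135)
for n in("top","side"):
    c=cam(n);print(n)
    for k in blobs(red(c),40):
        p,a=studs(c,k); on=px(k)[:,1].mean()<205 and p[0]<275
        if n=="side": on=px(k)[:,1].mean()<205
        print(p.round(1),on,(cast(c,p,.07 if on else .034)*1000).round(1),rect(cast(c,px(k),.066)))
    cv2.imwrite(f"pics/{n}2.png",cv2.resize(c["pixels"][90:240,90:260] if n=="top" else c["pixels"][110:230,190:350],None,fx=4,fy=4)[:,:,::-1])
```

```text
t 36.3 d [ 1.833 -3.729  0.938] spin -2.348
top
[192.  188.8] True [[508.2 101.7]] [507.6 101.1  57.8  56.1  73.7]
[140.7 182.8] True [[518.5 206.3]] [5.176e+02 2.039e+02 6.500e+01 3.760e+01 4.000e-01]
[196.7 130.8] True [[628.4  96.9]] [626.4  95.9  37.3  31.9  19. ]
[143.2 132.1] True [[623.7 206.7]] [621.7 204.5  50.3  48.1  84.1]
side
[363.  269.3] False [[ 572.1 -263.8]] [ 547.6 -288.    59.4   41.3   48.1]
[257.8 172.4] True [[506.6  99.8]] [502.6  92.4  77.8  54.6  62.6]
[244.3 151. ] True [[516.5 203.4]] [5.136e+02 1.945e+02 7.300e+01 5.600e+01 2.000e-01]
[275.5 141.2] True [[613.3 202.7]] [607.2 194.   71.8  35.7  70.8]
```

View pics/top2.png

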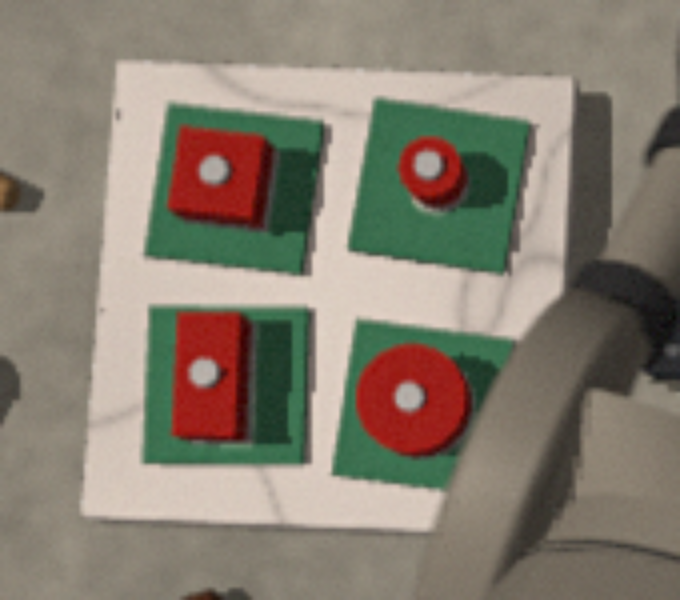

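View pics/side2.png

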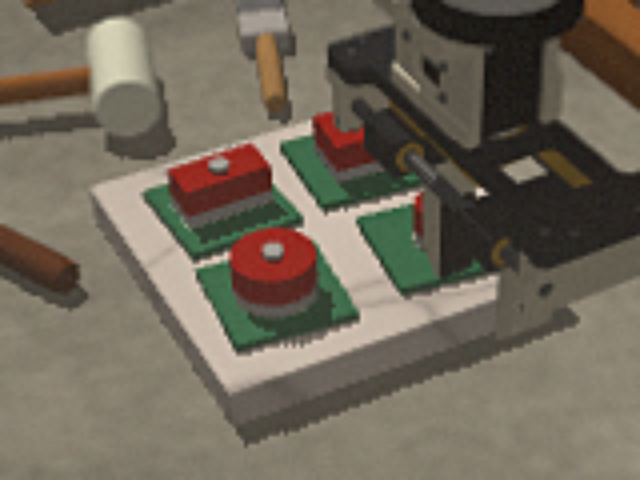

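>>> {"method": "step_arm", "body": {"motion": [[[-1,2,0],0],[[-1.5,3.5,0],0],[[-1.5,4.5,0],0],[[-1.5,4.5,0],0],[[-1.5,4.5,0],0],[[-1.5,4.5,0],0],[[-1.5,4.5,0],0],[[-1.5,4.5,0],0]]}}

```text
time: 37.4
tool_pos: [0.4339, -0.3924, 0.2055]
tool_rot: [-3.141, -0.0, 0.014]
contact_force: [0.4, 0.3, -0.3]
opening: 0.0506
grip_force: 0.0
```

Run:
```python
from h import *
for n in("top","side"):
    c=cam(n);print(n)
    for k in blobs(red(c),40):
        p,a=studs(c,k); on=px(k)[:,0].mean()<(230 if n=="top" else 310) and px(k)[:,1].mean()<205
        print(p.round(1),on,(cast(c,p,.07 if on else .034)*1000).round(1))
    h=c["hsv"]
    for nm,lo,hi in(("tape",(20,150,100),(32,255,255)),("teal",(84,120,60),(98,255,255))):
        for k in blobs(cv2.inRange(h,lo,hi),60): print(nm,px(k).mean(0).round(1))
    if n=="top": cv2.imwrite("pics/top3.png",c["pixels"][:,:,::-1])
    else: cv2.imwrite("pics/side3.png",cv2.resize(c["pixels"][110:230,190:350],None,fx=4,fy=4)[:,:,::-1])
```

```text
top
[192.  188.8] True [[508.2 101.7]]
[140.6 182.7] True [[518.5 206.3]]
[368.8 164.1] False [[ 574.  -262.7]]
[196.7 130.8] True [[628.4  96.8]]
[143.2 132.1] True [[623.7 206.7]]
tape [371.5 232.8]
teal [303.1 285.6]
side
[257.8 172.4] True [[506.7  99.7]]
[299.  159.7] True [[626.1  94.2]]
[244.3 151. ] True [[516.6 203.4]]
[277.8 140.1] True [[621.7 204.6]]
tape [306.8 306.7]
teal [227.2 277.7]
```

View pics/top3.png

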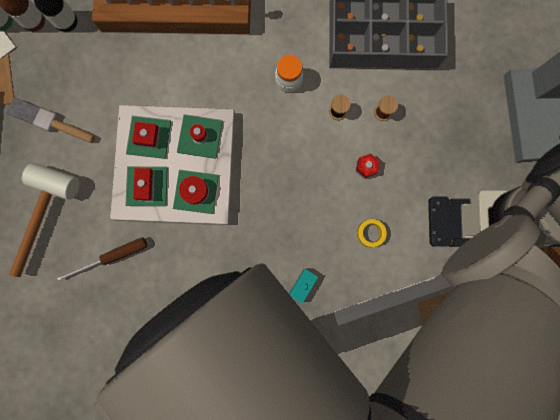

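View pics/side3.png

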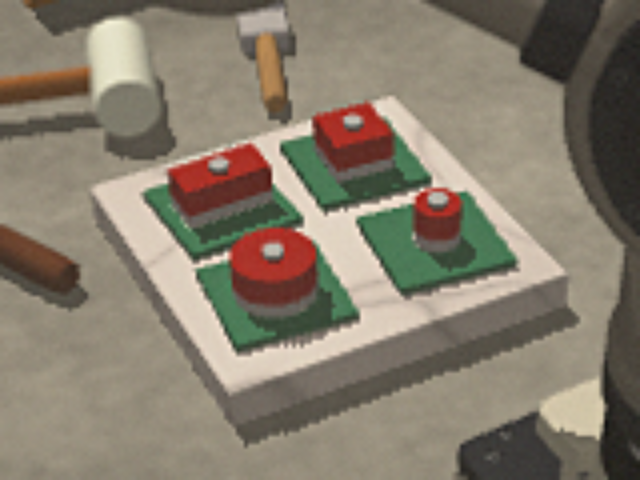

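```bash
python3 -c "
from cell import robot
print(robot.hand_in())"
```

```text
the job is handed in; nothing more can be done
None
```

I handed the job in at about 37.5 s: all four red dies stand upright on their own prints, each within about 1.5 mm of centre by the top camera, with the square and oblong turned to within about 1° of theirs, and the hexagonal die, the tape roll and the turquoise look-alike were left where they stood.

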